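# Set the ball at the top of the rolling track

## Task

Get the rolling track ready for the lesson: with the fingertips, gently push the steel ball up the sloped gutter from its low end, over the small cross ridge near the top, so that it lies in the pocket between ridge and end stop and stays there by itself when you take the hand away. Keep the ball rolling in the gutter all the way: do not lift it, ram it against the stop, bat it or let it run away down the slope. Leave the track's neighbours on the desk alone.

Things in the scene. Friction and masses are not known exactly. Their poses are not given: they have to be found in the camera images.
- ball: Polished, slippery bare steel ball (friction about 0.2), 50 mm in diameter, about 0.4 kg, loose. Its origin is its centre. It starts at the low end of the gutter, resting against the low lip (its centre then at x = -129, z = 25 mm in the channel's frame).
- channel: Straight aluminium gutter, 320 mm long, 60 mm wide outside, climbing at 8 degrees, immovable on a level wooden base (330 x 85 x 12 mm) fixed to the desk. Origin: middle of its floor, 47 mm above the desk. x runs uphill along the floor (8 degrees above level), y across, z out of the floor. Side walls 10 mm high above the floor, 52 mm apart: fingertips can push the ball above them.
- lip (a point): Low lip: round steel bar across the gutter's floor at its low end, 6 mm proud of the floor; this point is on its crest (x = -147 mm in the channel's frame). It keeps the ball from rolling out.
- ridge (a point): Cross ridge: round steel bar across the floor near the top, 2 mm proud; this point is on its crest (x = 107 mm in the channel's frame). The ball is over when its centre has passed this point; below it the ball rolls back down, above it it cannot.
- stop (a point): End stop: plate across the upper end of the gutter, 60 mm wide, 10 mm thick, 34 mm high above the floor. This point is at floor height in the middle of the face that the ball meets (x = 145 mm in the channel's frame).
- rest (a point): Centre of the ball when it lies in the top pocket (x = 119, y = 0, z = 25 mm in the channel's frame). Between ridge and stop it has about 2 mm of play.
- tape_roll: Bystander: roll of tape lying flat on the desk, 73 mm across, 18 mm high; origin at the centre of its underside. Leave it.
- marker: Bystander: marker pen lying flat on the desk, 128 mm long, 18 mm thick; origin at the centre of its underside, y along it. Leave it.
- stapler: Bystander: stapler standing on the desk, 32 x 125 x 54 mm; origin at the centre of its underside, y along it. Leave it.
Things that resemble listed ones, but are neither listed nor needed, are in the scene too. What is shaped like the ball but brown or green is not meant.

How it is judged:
By the outcome, as a careful person would: the job done as asked, in the order asked, and still so for the second after the job is handed in, with the robot touching nothing.
It also fails if it takes over 48 s, if anything falls off the work surface, if the arm or the gripper's body presses on something with over 40 N, if the wrist force passes 120 N, or if a joint passes its speed limit or range.

## Robot

A 7-joint arm with a two-finger parallel gripper is mounted at the origin on a cart in front of the work surface, level with it; the furniture and walls round the work are solid. World frame = base frame: x ahead of the robot, y to its left, z up, the work surface at z = 0. Lengths are in m, angles in degrees, forces in N, time in s.
With the tool pointing down it reaches from about 0.4 to 0.925 m from the base axis. Payload 4.1 kg.
Tool frame: the origin (TCP) lies midway between the tips of the shut fingers; the grasp point (between the pads) lies 19 mm behind it; z points along the fingers, y is the line along which they close (so a half turn about z gives the same grasp; the last joint's range is limited). The gripper opens to 85 mm and grips with 20 to 120 N. Pads are 22 mm wide; open, the fingers measure 114 mm over their backs; the gripper's body (76 mm by 85 mm) begins 54 mm behind the grasp point. The pads swing forward as they close: fully open they stand 13 mm farther back than shut.
Start: joints at [-70.13, 22.827, 2.584, 88.041, -1.071, 69.15, -2.905], TCP at [0.28, 0.587, 0.231] pointing down, gripper open.
Joint ranges: [-161.44, 161.44], [-28.35, 127.94], [-78.24, 83.42], [0, 140.83], [-78.03, 258.03], [13.02, 114.36], [-168.23, 168.23]. Speed limits (degrees/s): [147.25, 147.25, 180, 180, 180, 180, 180].

## Interface

Orientations are given as a 3x3 rotation matrix whose columns are the frame's x, y, z axes.
In Python, from rig import manip gives the robot as it stands.
- The arm moves only by the tool carry_out, never from a script. Its argument "increments" is a list of rows, each a list of 7 numbers: the shift along the tool's x, y, z in mm, then the turn, a rotation vector about the tool's x, y, z in rad, then the opening, from -1 (shut) to 1 (fully open). A call has 1 to 10 rows; each row is the pose to reach, as a shift and turn from the pose commanded when the call began, along the tool's axes at that moment; what a row does not reach only later rows make up. A row lasts 1/10 s, in which the tool goes at most 50 mm and 8.59 degrees, less where a joint would pass 70% of its speed; a pose out of reach is approached as far as the arm can. A call with a gripper value outside its range is refused whole. The fingers move at their own pace and stop on an object; the grip force is fixed at half the most. Time passes only in rows, so rows that repeat a pose let the fingers close. It gives the time, the measured TCP pose, the force, the opening and the grip force at its end, in the units of the state.
- manip.get_state(): the state, without advancing time (a new reading comes with each control period).
- manip.get_image(name): name is "scene" or "side" or "wrist"; returns a dict with "frame" (480x640x3 uint8, red, green, blue), "fx", "fy", "cx", "cy" (pixels), "R" (3x3) and "t" (3): a world point X has camera coordinates R X + t. Camera axes: x right, y down, z forward; pixel columns grow to the right and rows downward; lengths in m; the calibration is good to about 2 mm. The wrist camera is an equidistant fisheye: a pixel r from the principal point sees the ray r / f radians off the axis. A picture is of the moment at which its call begins. There is no depth.
- manip.hand_in(): hands the job in; it is judged then, once.
The state is a dict: "t": time; "joint_pos": joint angles; "dq": joint speeds; "effort": joint torques, N m; "position": TCP position; "orientation": TCP orientation; "force": force on the tool from outside, world axes, zero at the start; "moment": the same for the moment, N m; "finger_gap": finger opening in m; "grasp_force": force on a finger pad.
Only numpy, scipy, OpenCV 4.12 (cv2) and the standard library are available. Lean on these libraries where they do the work, as an engineer would, in place of code of your own. Each camera call takes 0.05 s, during which the arm holds its last target. There are 200 camera calls.

## Working session

There is one attempt and no reset: what is moved stays moved. The work goes in short steps, Python scripts to look and compute and a tool call to move; the robot and the scene stay as the last step left them, time stands still between calls to the robot, and variables do not carry over. Pictures are saved under pics/ and viewed, at most 10 in all, crops included, and the job is handed in when it is done.

Besides the shell and the picture viewer there is one more tool, called after ">>>" as name(argument=value, ...) on one line, values as JSON. carry_out: Moves the arm, as the interface text tells. Its arguments: {"type":"object","properties":{"increments":{"type":"array","items":{"type":"array","items":{"type":"number"}}}},"required":["increments"]}

```bash
mkdir -p pics; ls
python3 - <<'E'
from rig import manip
import cv2
for n in("scene","side"):
    d=manip.get_image(n); cv2.imwrite(f"pics/{n}0.png",d["frame"][:,:,::-1])
    print(n,d["fx"],d["cx"],d["cy"],d["R"],d["t"])
s=manip.get_state();print(s)
E
```

```text
pics
scene 560.8654591310543 323.62911736425883 240.82641612855153 [[ 0.87103457 -0.4912198  -0.00137272]
 [-0.37721022 -0.66707666 -0.6424338 ]
 [ 0.31466049  0.56009986 -0.76633996]] [-0.51580201  0.22134585  0.95307921]
side 623.1784643454741 311.33307216997895 255.48238074962293 [[ 0.84735083 -0.53075486 -0.01720039]
 [-0.26675769 -0.39742512 -0.87800547]
 [ 0.4591698   0.748567   -0.47834144]] [-0.51174964  0.20520327  1.09907933]
{'t': 0.1, 'joint_pos': array([-70.12882079,  22.86700137,   2.58079947,  88.10570464,
        -1.07058939,  69.15124422,  -2.9031512 ]), 'dq': array([ 0.0073009 , -0.05848541, -0.08291862, -0.11347469,  0.10498965,
        0.03995094, -0.07682565]), 'effort': array([ 4.70837695e-03, -4.76263154e+01,  1.37054265e+00, -2.54948813e+01,
        1.19732064e-02,  5.03577452e-03, -2.04539805e-05]), 'position': array([0.28001896, 0.58596564, 0.23038489]), 'orientation': array([[-9.02319506e-01,  4.31067416e-01, -6.25439849e-04],
       [ 4.31067848e-01,  9.02318052e-01, -1.62603139e-03],
       [-1.36583485e-04, -1.73680685e-03, -9.99998482e-01]]), 'force': array([0.4665901 , 0.24704401, 0.28559168]), 'moment': array([-0.004986  , -0.01141088, -0.00414926]), 'grasp_force': 0.0, 'finger_gap': 0.08526355672540119}
```

View pics/scene0.png

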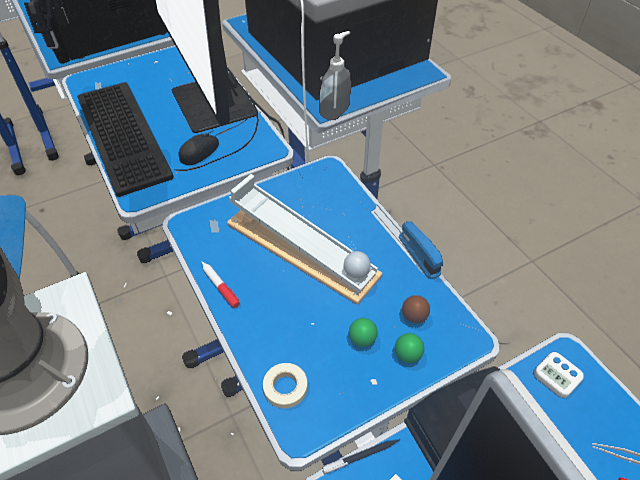

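View pics/side0.png

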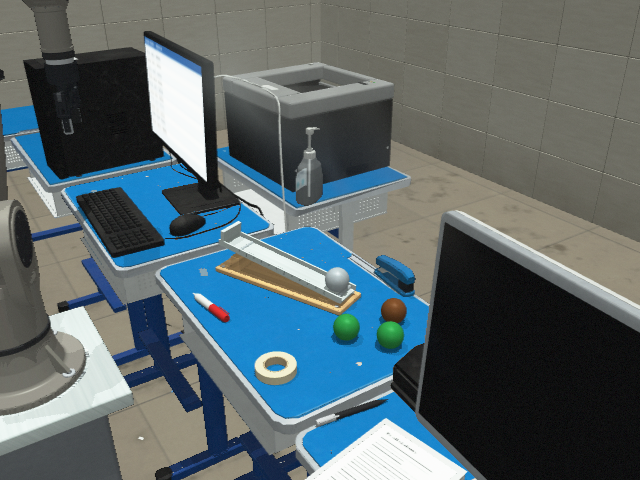

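The grey ball on the gutter (scene 357,265; side 338,282) is the steel one. The others, at (363,333), (409,348) and (416,310), are green or brown. The stop is at the upper left, near (243,187). I'll confirm this in an enlarged crop.

```bash
cat > h.py <<'E'
from rig import manip
import cv2, numpy as np
def ray(d,u,v):
    p=np.array([(u-d["cx"])/d["fx"],(v-d["cy"])/d["fy"],1.]); R=np.array(d["R"])
    r=R.T@p; return -R.T@np.array(d["t"]), r/np.linalg.norm(r)
def plane(d,u,v,z):
    o,r=ray(d,u,v); return o+r*(z-o[2])/r[2]
def tri(a,b):
    (o1,r1),(o2,r2)=a,b
    s=np.linalg.lstsq(np.c_[r1,-r2],o2-o1,rcond=None)[0]
    p,q=o1+s[0]*r1,o2+s[1]*r2; return (p+q)/2,np.linalg.norm(p-q)
E
python3 - <<'E'
from h import *
for n,(x,y) in dict(scene=(220,165),side=(205,210)).items():
    f=cv2.imread(f"pics/{n}0.png")[y:y+145,x:x+175]
    cv2.imwrite(f"pics/{n}c.png",cv2.resize(f,(700,580),interpolation=cv2.INTER_CUBIC))
E
```

```text
(no output)
```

View pics/scenec.png

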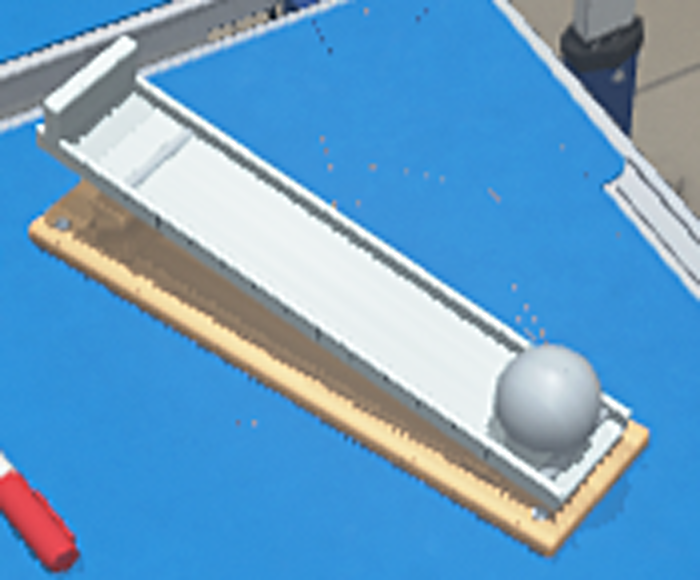

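View pics/sidec.png

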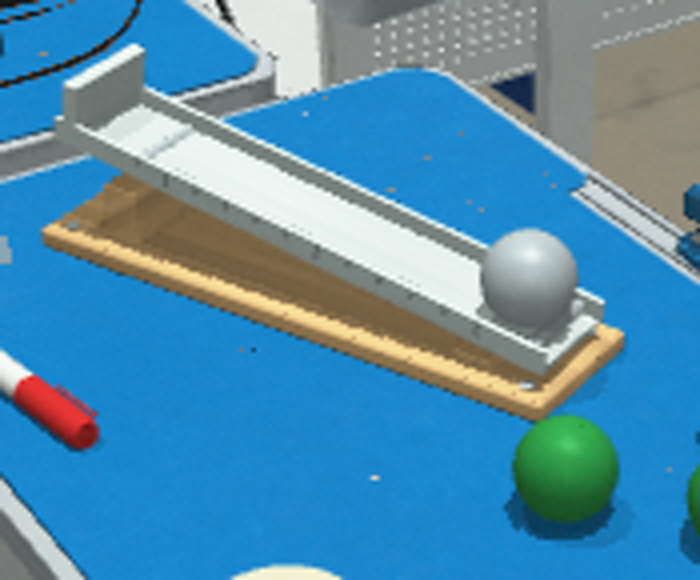

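The steel ball is confirmed at scene (357,265) and side (337.5,279.8), at the low end by the lip. The ridge crest's middle is at scene (260.5,204.5) and side (247,245). The base corners are visible too.

Run:
```python
from h import *
np.set_printoptions(precision=4,suppress=True)
a=manip.get_image("scene");b=manip.get_image("side")
S=lambda x,y:(220+x/4,165+y/4); T=lambda x,y:(205+x/4,210+y/4)
def t(s,u): return tri(ray(a,*S(*s)),ray(b,*T(*u)))
ball,e=t((548,400),(530,279)); print("ball",ball,e)
rid,e=t((162,158),(169,141)); print("ridge",rid,e)
print("stop topleft/right",t((134,42),(141,49)),t((50,102),(68,87)))
for n,s,u in (("L",(32,228),(45,230)),("N",(550,545),(537,410)),("R",(648,432),(622,338))):
    print(n,plane(a,*S(*s),.012),plane(b,*T(*u),.012))
d=rid-ball;print("yaw",np.degrees(np.arctan2(d[1],d[0])),np.linalg.norm(d[:2]))
for nm,(s,u) in dict(marker_scene=((220,285),None),).items(): print(nm,plane(a,*s,.009))
print("tape",plane(a,286,385,.009),"green",plane(a,363,333,.025),"brown",plane(a,416,310,.025),"stapler",plane(a,410,225,.05),plane(a,438,265,.05))
```

```text
ball [ 0.5932 -0.1207  0.0524] 0.002603233644204044
ridge [0.5007 0.096  0.0636] 0.002741603842336313
stop topleft/right (array([0.5112, 0.1452, 0.0972]), np.float64(0.0037628936858420344)) (array([0.4586, 0.1293, 0.0946]), np.float64(0.0034086545743275843))
L [0.4394 0.1299 0.012 ] [0.4353 0.1302 0.012 ]
N [ 0.569  -0.1677  0.012 ] [ 0.5626 -0.1697  0.012 ]
R [ 0.6436 -0.1357  0.012 ] [ 0.6363 -0.1392  0.012 ]
yaw 113.12014492705201 0.23561430440163095
marker_scene [ 0.3639 -0.0074  0.009 ]
tape [ 0.3804 -0.249   0.009 ] green [ 0.5376 -0.2355  0.025 ] brown [ 0.645  -0.2421  0.025 ] stapler [ 0.7374 -0.0869  0.05  ] [ 0.7254 -0.1934  0.05  ]
```

Run:
```python
from h import *
np.set_printoptions(precision=4,suppress=True)
a=manip.get_image("scene")
for p in ((190,100),(255,110),(215,130),(198,150),(335,118),(232,90)): print(p,plane(a,*p,0.))
s=manip.get_state();R=s["orientation"];print(s["position"])
ball=np.array([.5932,-.1207,.0535]);u=np.array([-.394,.919,0])
for tgt in (ball-u*.055+[0,0,.12],): print(tgt,1000*R.T@(tgt-s["position"]))
```

```text
(190, 100) [0.5239 0.5783 0.    ]
(255, 110) [0.6517 0.458  0.    ]
(215, 130) [ 0.5337  0.4341 -0.    ]
(198, 150) [0.4708 0.3853 0.    ]
(335, 118) [0.8111 0.3306 0.    ]
(232, 90) [0.6352 0.565  0.    ]
[0.2801 0.5863 0.2309]
[ 0.6149 -0.1712  0.1735] [-628.5998 -539.1577   57.7981]
```

>>> carry_out(increments=[[-20,-17,0,0,0,0.03,-0.4],[-52,-44,0,0,0,0.07,-0.4],[-84,-71,0,0,0,0.11,-0.4],[-116,-98,0,0,0,0.15,-0.4],[-148,-125,0,0,0,0.19,-0.4],[-180,-152,0,0,0,0.23,-0.4],[-212,-179,0,0,0,0.27,-0.4],[-244,-206,0,0,0,0.31,-0.4],[-276,-233,0,0,0,0.35,-0.4],[-300,-257,0,0,0,0.36,-0.4]])

```text
t: 1.25
position: [0.4412, 0.2227, 0.2315]
orientation: [[-0.691, 0.723, 0.001], [0.723, 0.691, -0.0], [-0.001, 0.001, -1.0]]
force: [0.2, -0.3, -0.3]
finger_gap: 0.0257
grasp_force: 0.0
```

```bash
cat > nxt.py <<'E'
from h import *
import sys
from scipy.spatial.transform import Rotation as Ro
np.set_printoptions(precision=4,suppress=True)
def nxt(tgt,yaw=113.2):
    s=manip.get_state();R=s["orientation"]
    c,n=np.cos(np.radians(yaw)),np.sin(np.radians(yaw))
    G=np.array([[c,n,0],[n,-c,0],[0,0,-1.]])
    print("t",s["t"],"pos",s["position"],"F",s["force"],"gap",s["finger_gap"])
    print("shift",1000*R.T@(tgt-s["position"]),"turn",Ro.from_matrix(R.T@G).as_rotvec())
E
python3 -c "
from nxt import *
nxt(np.array([.6149,-.1712,.1735]))"
```

```text
t 1.25 pos [0.4412 0.2227 0.2315] F [ 0.2212 -0.3285 -0.3328] gap 0.02567143087389281
shift [-404.8248 -146.3423   58.2035] turn [0.0006 0.0005 0.3573]
```

>>> carry_out(increments=[[-25,-9,0,0,0,0.04,-0.4],[-68,-25,0,0,0,0.08,-0.4],[-112,-41,0,0,0,0.12,-0.4],[-156,-57,0,0,0,0.16,-0.4],[-200,-73,0,0,0,0.2,-0.4],[-244,-89,0,0,0,0.24,-0.4],[-288,-105,5,0,0,0.28,-0.4],[-332,-120,20,0,0,0.32,-0.4],[-376,-136,38,0,0,0.357,-0.4],[-405,-146,50,0,0,0.357,-0.4]])

```text
t: 2.25
position: [0.6153, -0.1718, 0.1801]
orientation: [[-0.394, 0.919, -0.001], [0.919, 0.394, -0.002], [-0.001, -0.002, -1.0]]
force: [-0.8, 0.3, -0.2]
finger_gap: 0.0252
grasp_force: 0.0
```

```bash
python3 -c "
from nxt import *
nxt(np.array([.6149,-.1712,.046]))
d=manip.get_image('wrist');print(d['fx'],d['cx'],d['cy'],d['R'],d['t']);cv2.imwrite('pics/w1.png',d['frame'][:,:,::-1])"
```

```text
t 2.25 pos [ 0.6153 -0.1718  0.1801] F [-0.791   0.3347 -0.2073] gap 0.02520515131942818
shift [  0.8343   0.0506 134.0812] turn [-0.0015  0.0013 -0.0003]
371.64829954431775 316.97651986963314 237.92421497725306 [[ 0.9197  0.3927 -0.001 ]
 [ 0.3728 -0.8722  0.3167]
 [ 0.1234 -0.2917 -0.9485]] [-0.4985 -0.404   0.2048]
```

View pics/w1.png

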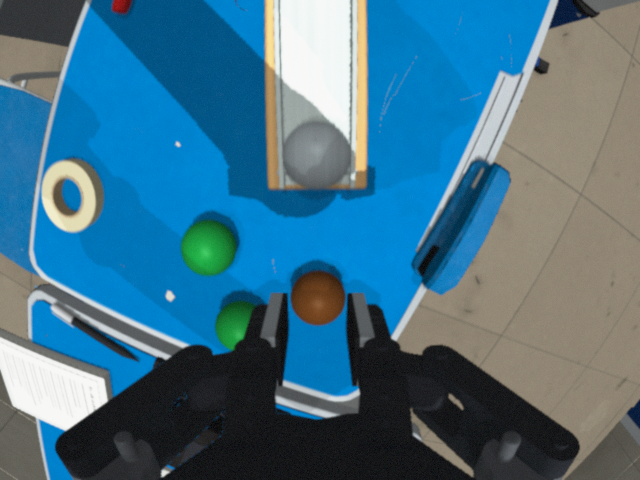

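The wrist view shows the ball at (318,154) and the gutter straight ahead, centred on column 318. The fingers straddle the same column, and the brown ball is at (318,298). I'll check both balls by ray.

```bash
python3 -c "
from nxt import *
d=manip.get_image('wrist');R=np.array(d['R']);o=-R.T@np.array(d['t'])
P=manip.get_state();T=P['orientation']
for u,v,z in((318,154,.0535),(318,298,.025),(241,327,.025),(268,188,.012),(368,188,.012)):
    a=np.array([u-d['cx'],v-d['cy']]);r=np.hypot(*a);th=r/d['fx'];q=R.T@np.r_[a/r*np.sin(th),np.cos(th)]
    X=o+q*(z-o[2])/q[2];print(X,1000*T.T@(X-P['position']))
"
```

```text
[ 0.5941 -0.1259  0.0535] [ 52.1545   0.7736 125.5187]
[ 0.6446 -0.2452  0.025 ] [-77.3293   0.7905 154.2929]
[ 0.5901 -0.3033  0.025 ] [-109.5993  -72.0426  154.6902]
[ 0.5679 -0.1725  0.012 ] [ 19.5647 -41.4091 167.2788]
[ 0.6458 -0.1395  0.012 ] [ 19.5279  43.1607 166.8967]
```

>>> carry_out(increments=[[0,1,12,0,0,0,-0.4],[0,1,35,0,0,0,-0.4],[0,1,60,0,0,0,-0.4],[0,1,85,0,0,0,-0.4],[0,1,105,0,0,0,-0.4],[0,1,120,0,0,0,-0.4],[0,1,130,0,0,0,-0.4],[0,1,135,0,0,0,-0.4],[0,1,136,0,0,0,-0.4],[0,1,136,0,0,0,-0.4]])

```text
t: 3.35
position: [0.6168, -0.1677, 0.0459]
orientation: [[-0.397, 0.918, 0.001], [0.918, 0.397, -0.0], [-0.001, 0.001, -1.0]]
force: [1.0, -0.3, -0.2]
finger_gap: 0.0256
grasp_force: 0.0
```

>>> carry_out(increments=[[1,0,0,0,0,0,-0.4],[3,0,0,0,0,0,-0.4],[6,0,0,0,0,0,-0.4],[9,0,0,0,0,0,-0.4],[12,0,0,0,0,0,-0.4],[14,0,0,0,0,0,-0.4],[16,0,0,0,0,0,-0.4],[18,0,-0.2,0,0,0,-0.4],[20,0,-0.4,0,0,0,-0.4],[22,0,-0.7,0,0,0,-0.4]])

```text
t: 4.35
position: [0.6076, -0.1481, 0.0462]
orientation: [[-0.396, 0.918, 0.001], [0.918, 0.396, -0.001], [-0.001, 0.0, -1.0]]
force: [0.5, -0.7, -0.5]
finger_gap: 0.0255
grasp_force: 0.6
```

```bash
python3 -c "
from nxt import *
nxt(np.array([.5415,0,.0]))
a=manip.get_image('side')['frame'][180:330,220:420,::-1];cv2.imwrite('pics/s2.png',cv2.resize(a,(800,600),interpolation=cv2.INTER_CUBIC))"
```

```text
t 4.35 pos [ 0.6076 -0.1481  0.0462] F [ 0.5201 -0.7332 -0.5439] gap 0.025498869956624686
shift [162.1713  -1.979   46.0506] turn [0.0001 0.0011 0.0027]
```

View pics/s2.png

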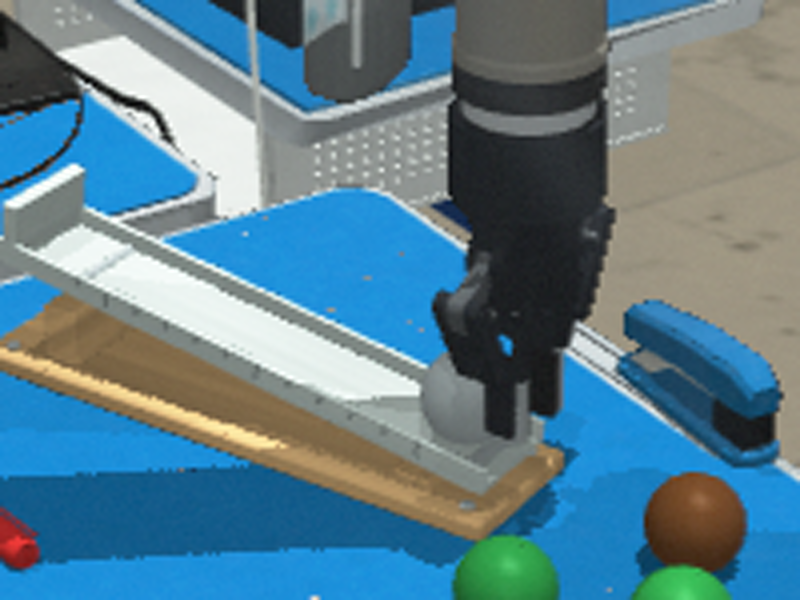

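The fingertips (crop 500,420 and 545,395) sit just downhill of the ball (crop 465,400), with first contact felt. Now I push up the slope.

>>> carry_out(increments=[[1,0,-0.1,0,0,0,-0.4],[3,0,-0.4,0,0,0,-0.4],[6,0,-0.8,0,0,0,-0.4],[9,0,-1.3,0,0,0,-0.4],[13,0,-1.8,0,0,0,-0.4],[17,0,-2.4,0,0,0,-0.4],[21,0,-2.9,0,0,0,-0.4],[25,0,-3.5,0,0,0,-0.4],[28,0,-3.9,0,0,0,-0.4],[30,0,-4.2,0,0,0,-0.4]])

```text
t: 5.4
position: [0.5954, -0.1193, 0.0502]
orientation: [[-0.397, 0.918, -0.0], [0.918, 0.397, 0.0], [0.0, -0.0, -1.0]]
force: [0.2, -1.2, 1.5]
finger_gap: 0.0256
grasp_force: 0.9
```

```bash
cat > look.py <<'E'
from nxt import *
nxt(np.array([.5415,0,.0]))
d=manip.get_image('wrist');cv2.imwrite('pics/%s.png'%sys.argv[1],d['frame'][0:400,120:520,::-1])
E
python3 look.py w3
```

```text
t 5.4 pos [ 0.5954 -0.1193  0.0502] F [ 0.1553 -1.1628  1.4758] gap 0.025639004613543768
shift [130.8707  -2.1229  50.2187] turn [-0.     -0.0004  0.0035]
```

View pics/w3.png

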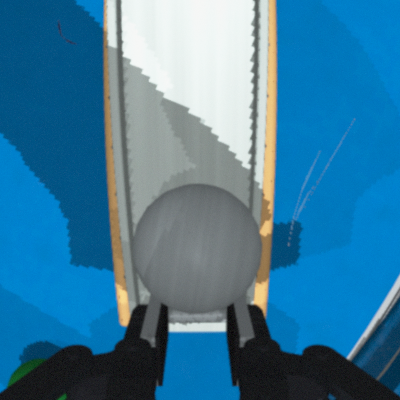

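The wrist view shows the ball (197,247) cradled by both fingertips. The gutter's centre is about 2 mm to the left, so I'll correct that while going up.

>>> carry_out(increments=[[2,-0.2,-0.3,0,0,0,-0.4],[6,-0.5,-0.8,0,0,0,-0.4],[10,-0.8,-1.4,0,0,0,-0.4],[15,-1.1,-2.1,0,0,0,-0.4],[20,-1.4,-2.8,0,0,0,-0.4],[25,-1.7,-3.5,0,0,0,-0.4],[30,-2,-4.2,0,0,0,-0.4],[34,-2,-4.8,0,0,0,-0.4],[38,-2,-5.3,0,0,0,-0.4],[40,-2,-5.6,0,0,0,-0.4]])

```text
t: 6.45
position: [0.5777, -0.0832, 0.0558]
orientation: [[-0.397, 0.918, -0.0], [0.918, 0.397, 0.001], [0.001, -0.0, -1.0]]
force: [0.1, -1.4, 1.0]
finger_gap: 0.026
grasp_force: 0.9
```

>>> carry_out(increments=[[2,0,-0.3,0,0,0,-0.4],[6,0,-0.8,0,0,0,-0.4],[11,0,-1.5,0,0,0,-0.4],[16,0,-2.2,0,0,0,-0.4],[21,0,-2.9,0,0,0,-0.4],[26,0,-3.6,0,0,0,-0.4],[31,0,-4.3,0,0,0,-0.4],[36,0,-5,0,0,0,-0.4],[39,0,-5.5,0,0,0,-0.4],[41,0,-5.8,0,0,0,-0.4]])

```text
t: 7.45
position: [0.5615, -0.0457, 0.0616]
orientation: [[-0.397, 0.918, -0.0], [0.918, 0.397, 0.0], [0.0, 0.0, -1.0]]
force: [0.3, -0.9, 0.7]
finger_gap: 0.0258
grasp_force: 0.9
```

>>> carry_out(increments=[[2,0,-0.3,0,0,0,-0.4],[6,0,-0.8,0,0,0,-0.4],[11,0,-1.5,0,0,0,-0.4],[16,0,-2.2,0,0,0,-0.4],[21,0,-2.9,0,0,0,-0.4],[26,0,-3.6,0,0,0,-0.4],[31,0,-4.3,0,0,0,-0.4],[36,0,-5,0,0,0,-0.4],[39,0,-5.5,0,0,0,-0.4],[41,0,-5.8,0,0,0,-0.4]])

```text
t: 8.45
position: [0.5452, -0.0081, 0.0674]
orientation: [[-0.397, 0.918, -0.0], [0.918, 0.397, 0.0], [0.0, 0.0, -1.0]]
force: [-0.0, -1.7, 1.3]
finger_gap: 0.0253
grasp_force: 0.9
```

```bash
python3 look.py w4
```

```text
t 8.45 pos [ 0.5452 -0.0081  0.0674] F [-0.024  -1.7288  1.2656] gap 0.02525032477288875
shift [ 8.8911 -0.1598 67.4166] turn [ 0.     -0.0003  0.0036]
```

View pics/w4.png

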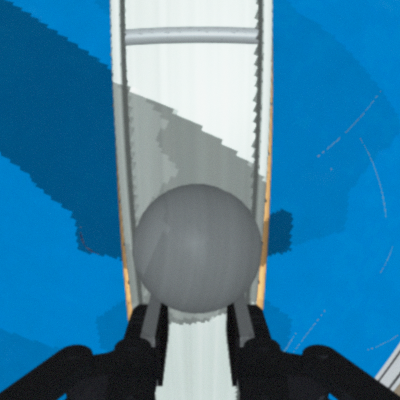

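The ball (197,247) is still cradled and centred, and the ridge is ahead at row 35. About 67 mm of travel is left before it meets the ridge.

>>> carry_out(increments=[[2,0,-0.3,0,0,0,-0.4],[6,0,-0.8,0,0,0,-0.4],[11,0,-1.5,0,0,0,-0.4],[16,0,-2.2,0,0,0,-0.4],[21,0,-2.9,0,0,0,-0.4],[26,0,-3.6,0,0,0,-0.4],[31,0,-4.3,0,0,0,-0.4],[36,0,-5,0,0,0,-0.4],[39,0,-5.5,0,0,0,-0.4],[41,0,-5.8,0,0,0,-0.4]])

```text
t: 9.5
position: [0.5289, 0.0295, 0.0732]
orientation: [[-0.397, 0.918, -0.0], [0.918, 0.397, 0.0], [0.0, -0.0, -1.0]]
force: [0.8, -0.9, 0.5]
finger_gap: 0.0256
grasp_force: 0.9
```

>>> carry_out(increments=[[1,0,-0.1,0,0,0,-0.4],[3,0,-0.4,0,0,0,-0.4],[5.5,0,-0.8,0,0,0,-0.4],[8,0,-1.1,0,0,0,-0.4],[10.5,0,-1.5,0,0,0,-0.4],[13,0,-1.8,0,0,0,-0.4],[15,0,-2.1,0,0,0,-0.4],[17,0,-2.4,0,0,0,-0.4],[18.5,0,-2.6,0,0,0,-0.4],[20,0,-2.8,0,0,0,-0.4]])

```text
t: 10.5
position: [0.5211, 0.0475, 0.0761]
orientation: [[-0.397, 0.918, 0.0], [0.918, 0.397, 0.0], [0.0, 0.0, -1.0]]
force: [1.1, -0.8, 0.8]
finger_gap: 0.0252
grasp_force: 0.9
```

>>> carry_out(increments=[[1,0,-0.1,0,0,0,-0.4],[2,0,-0.3,0,0,0,-0.4],[3,0,-0.4,0,0,0,-0.4],[4,0,-0.6,0,0,0,-0.4],[5,0,-0.7,0,0,0,-0.4],[6,0,-0.8,0,0,0,-0.4],[7,0,-1.0,0,0,0,-0.4],[8,0,-1.1,0,0,0,-0.4],[9,0,-1.3,0,0,0,-0.4],[10,0,-1.4,0,0,0,-0.4]])

```text
t: 11.5
position: [0.5176, 0.056, 0.0776]
orientation: [[-0.397, 0.918, 0.001], [0.918, 0.397, -0.001], [-0.001, 0.001, -1.0]]
force: [1.6, -3.9, 1.7]
finger_gap: 0.0253
grasp_force: 2.1
```

```bash
python3 look.py w5
```

```text
t 11.5 pos [0.5176 0.056  0.0776] F [ 1.59   -3.8936  1.702 ] gap 0.02528093146177369
shift [-60.7822  -0.312   77.6713] turn [0.0007 0.0011 0.003 ]
```

View pics/w5.png

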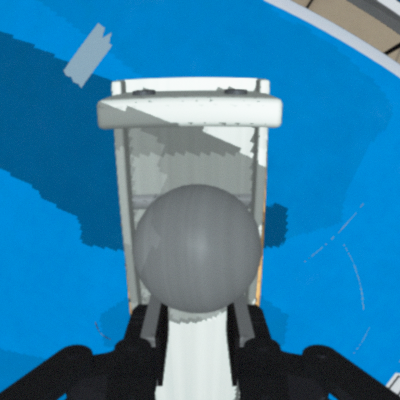

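The ball has met the ridge: the force is up to 4 N, and the ridge shows at row 200 just in front of it. I'll ease it over slowly.

>>> carry_out(increments=[[0.7,0,-0.2,0,0,0,-0.4],[1.4,0,-0.4,0,0,0,-0.4],[2.1,0,-0.6,0,0,0,-0.4],[2.8,0,-0.8,0,0,0,-0.4],[3.5,0,-1.0,0,0,0,-0.4],[4.2,0,-1.2,0,0,0,-0.4],[4.9,0,-1.4,0,0,0,-0.4],[5.6,0,-1.6,0,0,0,-0.4],[6.3,0,-1.7,0,0,0,-0.4],[7,0,-1.8,0,0,0,-0.4]])

```text
t: 12.55
position: [0.5151, 0.0623, 0.0796]
orientation: [[-0.396, 0.918, 0.001], [0.918, 0.396, -0.0], [-0.001, 0.001, -1.0]]
force: [2.1, -3.3, 2.3]
finger_gap: 0.0253
grasp_force: 2.0
```

>>> carry_out(increments=[[0.5,0,-0.1,0,0,0,-0.4],[1,0,-0.1,0,0,0,-0.4],[1.5,0,-0.2,0,0,0,-0.4],[2,0,-0.3,0,0,0,-0.4],[2.5,0,-0.3,0,0,0,-0.4],[3,0,-0.4,0,0,0,-0.4]])

```text
t: 13.15
position: [0.513, 0.066, 0.0795]
orientation: [[-0.397, 0.918, -0.0], [0.918, 0.397, 0.0], [0.0, -0.0, -1.0]]
force: [0.1, -0.7, 2.1]
finger_gap: 0.0258
grasp_force: 0.6
```

```bash
python3 look.py w6
```

```text
t 13.15 pos [0.513  0.066  0.0795] F [ 0.0533 -0.6758  2.1096] gap 0.0257752585816922
shift [-71.906   -0.013   79.4711] turn [-0.0002 -0.0004  0.0034]
```

View pics/w6.png

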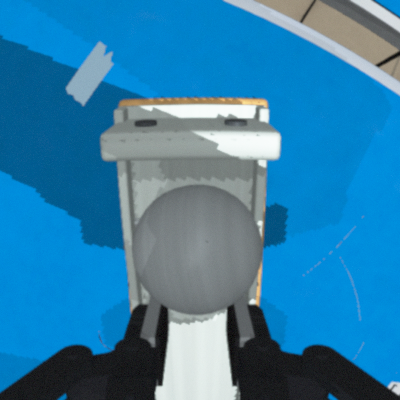

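The force has fallen to about 1 N, so the ball is near the crest. That was my last allowed picture, so from here I measure the ball numerically.

>>> carry_out(increments=[[0.5,0,-0.1,0,0,0,-0.4],[1,0,-0.1,0,0,0,-0.4],[1.5,0,-0.2,0,0,0,-0.4],[2,0,-0.3,0,0,0,-0.4],[2.5,0,-0.3,0,0,0,-0.4],[3,0,-0.4,0,0,0,-0.4],[3.5,0,-0.5,0,0,0,-0.4],[4,0,-0.5,0,0,0,-0.4]])

```text
t: 14.0
position: [0.5116, 0.0695, 0.0801]
orientation: [[-0.397, 0.918, -0.0], [0.918, 0.397, 0.0], [0.0, 0.0, -1.0]]
force: [-0.6, 0.0, -0.1]
finger_gap: 0.0255
grasp_force: 0.0
```

```bash
cat > circ.py <<'E'
from nxt import *
def circ(f):
    g=cv2.GaussianBlur(cv2.cvtColor(f[0:400,120:520],cv2.COLOR_RGB2GRAY),(5,5),0)
    return cv2.HoughCircles(g,cv2.HOUGH_GRADIENT,1.5,200,param1=80,param2=20,minRadius=54,maxRadius=72)
if __name__=="__main__":
    for n in("w4","w5","w6"):
        f=np.zeros((480,640,3),np.uint8);f[0:400,120:520]=cv2.imread(f"pics/{n}.png")[:,:,::-1];print(n,circ(f))
    print("now",circ(manip.get_image("wrist")["frame"]));nxt(np.array([.5415,0,.0]))
E
python3 circ.py
```

```text
w4 [[[197.25 251.25  67.8 ]
  [ 51.75 111.75  71.1 ]]]
w5 [[[198.75 245.25  67.8 ]]]
w6 [[[197.25 249.75  66.15]]]
now [[[197.25 233.25  66.15]
  [357.75  47.25  60.  ]]]
t 14.05 pos [0.5115 0.0696 0.0801] F [ 0.529  -0.5549  0.0636] gap 0.025627492882299038
shift [-75.7967  -0.1452  80.0748] turn [ 0.     -0.0003  0.0033]
```

Contact is lost, and the ball has rolled about 6 mm ahead of the fingers to s≈115, where rest is 114. I'll back off and lift.

>>> carry_out(increments=[[-2,0,0,0,0,0,-0.4],[-6,0,0,0,0,0,-0.4],[-12,0,0,0,0,0,-0.4],[-20,0,0,0,0,0,-0.4],[-28,0,-5,0,0,0,-0.4],[-35,0,-20,0,0,0,-0.4],[-40,0,-45,0,0,0,-0.4],[-42,0,-75,0,0,0,-0.4],[-42,0,-100,0,0,0,-0.4],[-42,0,-110,0,0,0,-0.4]])

```text
t: 15.05
position: [0.5301, 0.0299, 0.1929]
orientation: [[-0.396, 0.918, 0.005], [0.918, 0.396, 0.001], [-0.001, 0.005, -1.0]]
force: [0.8, -0.3, 0.0]
finger_gap: 0.0257
grasp_force: 0.0
```

```bash
cat > chk.py <<'E'
from nxt import *
d=manip.get_image('wrist');R=np.array(d['R']);o=-R.T@np.array(d['t'])
g=cv2.GaussianBlur(cv2.cvtColor(d['frame'],cv2.COLOR_RGB2GRAY),(5,5),0)
c=cv2.HoughCircles(g,cv2.HOUGH_GRADIENT,1.5,100,param1=80,param2=18,minRadius=22,maxRadius=50)
for u,v,rr in c[0][:4]:
    a=np.array([u-d['cx'],v-d['cy']]);r=np.hypot(*a);th=r/d['fx'];q=R.T@np.r_[a/r*np.sin(th),np.cos(th)]
    X=o+q*(.0883-o[2])/q[2];e=X[:2]-[.5415,0]
    print(u,v,rr,X,"s",1000*e@[-.394,.919],"lat",1000*e@[.919,.394],"diam",2*rr/d['fx']*np.linalg.norm(X-o))
nxt(np.array([.5415,0,.0]))
E
python3 chk.py; python3 chk.py
```

```text
312.75 114.75 40.9 [0.4953 0.1058 0.0883] s 115.46712352485169 lat -0.7380385923367032 diam 0.05421336532042503
557.25 72.75 42.55 [0.6455 0.2203 0.0883] s 161.49993521394742 lat 182.35955008227756 diam 0.07094938113893874
309.75 338.25 49.15 [ 0.5589 -0.0496  0.0883] s -52.43267174711381 lat -3.577126992764551 diam 0.07850467682624145
96.75 389.25 43.9 [ 0.3897 -0.2071  0.0883] s -130.50608301275966 lat -221.11740277992254 diam 0.09718977699665667
t 15.1 pos [0.5303 0.0302 0.1932] F [0.9172 0.1263 0.9854] gap 0.025149800195727882
shift [-32.0423  -2.7413 193.2127] turn [0.0055 0.0007 0.0022]
312.75 119.25 37.6 [0.4967 0.1035 0.0883] s 112.74463361720633 lat -0.4142238185113315 diam 0.04989493543498256
317.25 335.25 42.55 [ 0.5635 -0.0444  0.0883] s -49.476320215512914 lat 2.722023162866386 diam 0.06766376495042152
557.25 72.75 42.55 [0.6459 0.2209 0.0883] s 161.90479949851732 lat 182.97037697487843 diam 0.07106695424861872
99.75 384.75 38.95 [ 0.393  -0.1977  0.0883] s -123.18851946202192 lat -214.3479106132654 diam 0.08464923805318977
t 15.15 pos [0.5294 0.0305 0.1915] F [ 0.0353  0.4616 -0.632 ] gap 0.025747784238257902
shift [-32.7035  -1.6034 191.4646] turn [0.0033 0.0003 0.0027]
```

>>> carry_out(increments=[[0,0,-5,0,0,0,-0.4],[0,0,-10,0,0,0,-0.4],[0,0,-10,0,0,0,-0.4],[0,0,-10,0,0,0,-0.4],[0,0,-10,0,0,0,-0.4],[0,0,-10,0,0,0,-0.4],[0,0,-10,0,0,0,-0.4],[0,0,-10,0,0,0,-0.4]])

```text
t: 15.95
position: [0.5283, 0.0308, 0.2]
orientation: [[-0.397, 0.918, -0.0], [0.918, 0.397, 0.0], [0.0, -0.0, -1.0]]
force: [0.3, -0.2, 0.6]
finger_gap: 0.0257
grasp_force: 0.0
```

```bash
python3 chk.py | sed -n '1p;$p' && python3 -c "
from rig import manip
print(manip.hand_in())"
```

```text
315.75 107.25 49.15 [0.4926 0.1122 0.0883] s 122.3603000091656 lat -0.7650539646159569 diam 0.06707787780976
shift [-33.5591  -0.0891 200.0474] turn [-0.     -0.      0.0032]
the job is handed in; nothing more can be done
None
```

The steel ball was pushed over the ridge into the top pocket and the job handed in at about 16 s; two camera fixes after the hand was withdrawn put it within 2 mm of rest, though a last looser fix before hand-in read 8 mm off (a poor circle fit), and no verdict came back.

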